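# Stop the cure cycle and open the lever press

### The arm

A 6-joint arm with a two-finger parallel gripper is mounted at the origin on the work surface. World frame = base frame: x ahead of the robot, y to its left, z up, the work surface at z = 0. Lengths are in m, angles in rad, forces in N, time in s.
With the tool pointing down it reaches from about 0.3 to 0.775 m from the base axis. Payload 14.6 kg.
Tool frame: the origin (TCP) lies midway between the tips of the shut fingers; the grasp point (between the pads) lies manip.hold_point_z behind it (manip.hold_point_z is the distance from the TCP to the grasp point, in m); x points along the fingers, y is the direction in which the jaws open and shut, and the axes are right-handed (so a half turn about x gives the same grasp; the last joint's range is limited). The gripper opens to 94 mm and grips with 3 to 60 N. Pads are 16 mm wide; open, the fingers measure 119 mm over their backs; the gripper's body (75 mm by 177 mm) begins 78 mm behind the grasp point.
Start: joints at [1.206, 0.3, 1.521, -0, 1.321, -0.067], TCP at [0.161, 0.526, 0.205] pointing down, gripper open.
Joint ranges: [-3.03, 3.03], [-0.79, 2.21], [0.23, 2.52], [-1.04, 4.18], [0, 3.07], [-2.55, 2.55]. Speed limits (rad/s): [2.22, 2.22, 2.57, 3.14, 3.14, 3.14].

### API

Orientations are given as a rotation vector (axis times angle).
In Python, from station import manip, status, viewer, job gives the robot as it stands. Calls block until the motion is done:
- manip.move_pose(position, orientation): joint-space move of the TCP to a pose.
- manip.line_to(position, rotation=None, velocity=0.15, stop_force=None): straight line of the TCP; rotation=None keeps the orientation; velocity is the mean speed in m/s. With stop_force (N) it stops when the force on the tool has changed by that much, and returns True; else False.
- manip.goto_joints(angles): joint-space move.
- manip.command_gripper(opening, grip_force=None): finger opening in m; grip_force is the grip in N (None keeps the last); returns when the fingers have stopped.
- manip.dwell(seconds).
- manip.inverse_kinematics(position, orientation): joint angles nearest the present ones, or None.
- status.read_state(): the state.
- viewer.camera(name): name is "scene" or "top" or "wrist"; returns a dict with "frame" (400x640x3 uint8, red, green, blue), "mtx" (3x3 intrinsics, pixels), "k1" (the pictures are not rectified: a ray, as slopes to the right and down, at radius r is drawn at 1 + k1 r^2 times it, then the intrinsics apply), "world_from_camera" (4x4, takes a point from camera to world coordinates); the wrist camera has in their place "T_tool_cam" (4x4, takes a point from camera to tool coordinates, whose origin is the TCP and whose axes are the tool frame's). Camera axes: x right, y down, z forward; pixel columns grow to the right and rows downward; lengths in m; the calibration is good to about 2 mm. A picture is of the moment at which its call begins: read the wrist's pose just before it. There is no depth.
A pose or a line that the arm cannot do raises manip.MotionError and nothing moves.
- job.close_job(): hands the job in, once; it reports no verdict.
The state is a dict: "clock": time; "joints": joint angles; "dq": joint speeds; "joint_torque": joint torques, N m; "tcp_pos": TCP position; "tool_rot": TCP orientation; "force": force on the tool from outside, world axes, zero at the start; "wrist_torque": the same for the moment, N m; "finger_gap": finger opening in m.
Only numpy, scipy, OpenCV 4.12 (cv2) and the standard library are available. Lean on these libraries where they do the work, as an engineer would, in place of code of your own. Each camera call takes 0.05 s, during which the arm holds its last target.

### The job

The bonding press has finished its cycle: first stop it by pressing the wide key at the bottom of the control unit's membrane keypad until it registers, without pressing the small keys. Then open the press: its ratchet lever is under load, so ease it up a little to free the catch, squeeze the release button in its grip and swing the lever fully down, then let go. Leave the panel lying in the press and do not push the other things about.

Things in the scene. Friction and masses are not known exactly. Their poses are not given: they have to be found in the camera images.
- stop_key_top (a point): Centre of the top of the wide grey membrane key (22 x 46 mm, 2 mm proud) of the control unit, a grey box 155 x 150 x 80 mm with a white keypad sloping 20 degrees towards the robot. It is the lowest key. z is the slope's outward normal, x points up the slope, y along the key's length. It yields about 1 mm and registers at 5 N held for 0.1 s; 40 N would damage it.
- small_keys: Row of three small grey membrane keys (15 x 20 mm, 40 mm apart) 38 mm further up the slope than the wide key; origin at the middle one, axes as for the wide key. Not to be pressed.
- pivot (a point): Lever pivot at the front of the bench press (220 mm wide, 260 mm high, two columns, fixed to the table): on the hinge axis in the lever's mid-plane, 85 mm above the table, 110 mm in front of the press's centre. x is the hinge axis, from the operator's side into the press; z is up; the lever reaches out towards -y, past the press's side, which is 110 mm from here.
- lever (a joint): Lever angle, rad: 0 is 0.70 rad above level; grows downwards to 0.72 at the stop, 0.02 below level. Starts near 0, held by a pawl in a quadrant with a hooked tooth every 0.18 rad, under 10 to 15 N of load at the grip. So loaded, the pawl is trapped and the button jams; raising the lever 0.04 to 0.10 rad frees it. With the button out the pawl catches in each tooth on the way down, last at 0.54.
- button_face (a point): Outer face of the steel release button, 16 mm across, in the lever's black grip, 240 mm from the pivot, 22 mm to the operator's side of the lever's mid-plane (8 mm proud). Grip: bar 28 mm wide, 30 high, from 176 to 288 mm from the pivot, flat far side. Across the button it is 36 mm wide, 30 with the button in. x: the way the button goes in; y: along the lever to the pivot; both turn with it.
- button (a joint): Travel of the release button in m: 0 out, 0.006 fully in (needs about 12 N with the pawl free); the pawl clears the teeth from about 0.005.
- platen_top (a point): Centre of the top of the press's lower platen (150 x 140 mm, aluminium), about 143 mm above the table while the lever is up; the lever lowers it by about 25 mm.
- panel_centre (a point): Centre of the bonded sandwich panel, 170 x 60 x 14 mm, black skins and a tan core, loose on the lower platen and clamped under the pressure pad.
- wood_disc: Bystander: wooden disc, 124 mm across and 18 mm high with a small metal hub; origin under its centre.
- core_block: Bystander: tan honeycomb core block, 50 x 150 x 45 mm; origin under its centre.
- roller: Bystander: laminating roller lying flat, 200 mm long, 29 mm high, wooden handle; origin under the middle of its drum.
Not all that is in view belongs to the job. What is shaped like the part that bears stop_key_top but blue is not meant. What is shaped like the part that bears panel_centre but orange is not meant.

How it is judged:
On the way, in this order (a step that is already met when the one before it is completed fails the run):
1. the wide key is pressed with at least 5 N, the lever still up (contact force between the fingers and stop_key above 5 N and value of joint lever below 0.1 rad), for 0.1 s.
2. the release button is pressed in with the lever still raised (value of joint button above 0.0045 m and value of joint lever below 0.3 rad), for 0.05 s.
At the end, for the whole second after the job is handed in: The lever is fully down (above 0.68 rad, the stop is at 0.72) with its button out again, and the panel lies on the lower platen within 20 mm of its centre (value of joint lever above 0.68 rad and value of joint button below 0.0015 m and horizontal distance between panel_centre and platen_top below 0.02 m and z of panel_centre in the frame of platen_top below 0.012 m); the robot touches nothing.
It fails at once if a small key is pressed (over 3 N) (contact force between anything else and small_keys above 3 N).
It fails at once if the wide key is pressed with over 40 N (contact force between anything else and stop_key above 40 N).
It fails at once if a bystander is moved by over 30 mm (distance of any of wood_disc, core_block, roller from where it was at the start of the episode above 0.03 m).
It also fails if it takes over 58 s, if anything falls off the work surface, if the arm or the gripper's body presses on something with over 40 N, if the wrist force passes 120 N, or if a joint passes its speed limit or range.

## Working session

There is one attempt and no reset: what is moved stays moved. The work goes in short steps, each a Python script; the robot and the scene stay as the last script left them, time stands still between calls to the robot, and variables do not carry over. Pictures are saved under pics/ and viewed, and the job is handed in when it is done.

```bash
ls; mkdir -p pics
python3 - <<'E'
from station import manip,status,viewer,job
import cv2,numpy as np
s=status.read_state();print(s, manip.hold_point_z)
for n in ["scene","top","wrist"]:
    c=viewer.camera(n);cv2.imwrite(f"pics/{n}0.png",c["frame"][:,:,::-1])
    print(n,c["mtx"],c["k1"],c.get("world_from_camera",c.get("T_tool_cam")))
E
```

```text
pics
{'clock': 0.0, 'joints': array([ 1.20636660e+00,  3.00440214e-01,  1.52159567e+00, -1.45208242e-05,
        1.32067809e+00, -6.66045212e-02]), 'dq': array([-0.00027509,  0.00016279, -0.00081946,  0.00201967, -0.00057016,
        0.00028071]), 'joint_torque': array([-1.65316538e-03, -5.31809556e+01, -3.52733159e+01,  7.07525178e-02,
        2.44310807e-02, -6.58159274e-05]), 'tcp_pos': array([0.16130785, 0.52553819, 0.2048971 ]), 'tool_rot': array([ 0.23289422,  1.55835351, -0.23462485]), 'force': array([ 0.14124971, -0.20476464, -0.32492931]), 'wrist_torque': array([0.01342327, 0.00921132, 0.03923265]), 'finger_gap': 0.09373547473905358} 0.0188
scene [[511.27083614   0.         310.90459589]
 [  0.         511.27083614 205.95989995]
 [  0.           0.           1.        ]] -0.12505974096314745 [[ 0.62477203  0.66642002 -0.40687131  1.15891443]
 [ 0.78076842 -0.52802277  0.33405482 -0.47795093]
 [ 0.0077835  -0.52638038 -0.85021357  1.39209018]
 [ 0.          0.          0.          1.        ]]
top [[429.7559005   0.        321.3850544]
 [  0.        429.7559005 207.3239037]
 [  0.          0.          1.       ]] -0.08375208978377058 [[-2.71795580e-02 -9.96005784e-01  8.50514576e-02  4.60774355e-01]
 [-9.99584205e-01  2.62603048e-02 -1.19085718e-02  1.12528123e-03]
 [ 9.62752916e-03 -8.53397633e-02 -9.96305393e-01  1.42535597e+00]
 [ 0.00000000e+00  0.00000000e+00  0.00000000e+00  1.00000000e+00]]
wrist [[283.41375652   0.         317.13815609]
 [  0.         283.41375652 195.22207993]
 [  0.           0.           1.        ]] -0.00990940819446403 [[-1.01302678e-03 -2.75637497e-01  9.61261122e-01 -1.79310826e-01]
 [ 9.99999429e-01 -6.05893201e-04  8.80113942e-04  6.72711909e-04]
 [ 3.39829174e-04  9.61261464e-01  2.75637954e-01 -8.07627371e-02]
 [ 0.00000000e+00  0.00000000e+00  0.00000000e+00  1.00000000e+00]]
```

View pics/scene0.png

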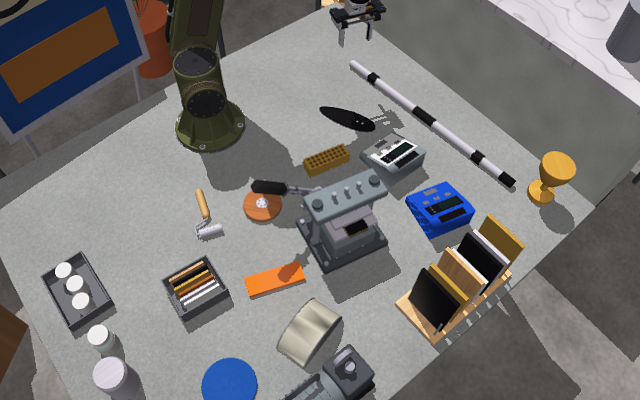

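View pics/top0.png

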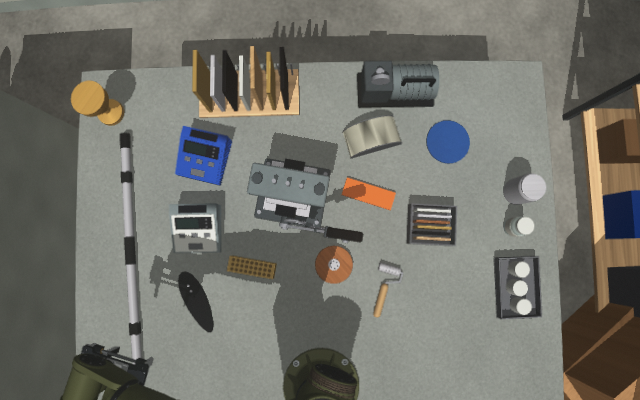

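View pics/wrist0.png

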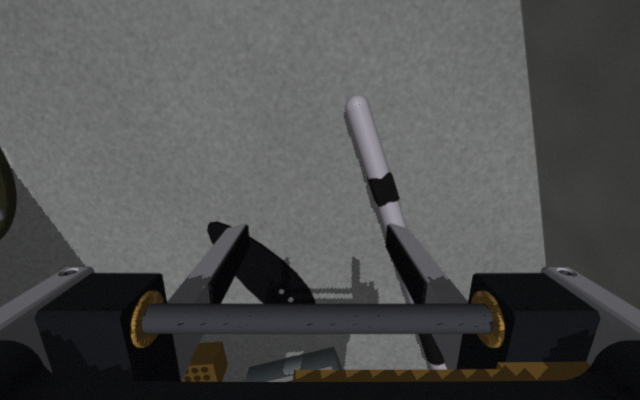

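```bash
cat > h.py <<'E'
import numpy as np,cv2
from scipy.spatial.transform import Rotation as R
def rays(c,px,T=None):
    px=np.atleast_2d(np.array(px,float)); K=np.array(c["mtx"])
    D=np.array([c["k1"],0,0,0,0.])
    u=cv2.undistortPoints(px[:,None],K,D,criteria=None) if False else cv2.undistortPointsIter(px[:,None],K,D,None,None,(3,50,1e-10))
    d=np.c_[u[:,0],np.ones(len(px))]
    T=c["world_from_camera"] if T is None else T
    return T[:3,3],(d@T[:3,:3].T)
def onz(c,px,z,T=None):
    o,d=rays(c,px,T); return o+d*((z-o[2])/d[:,2])[:,None]
def proj(c,P,T=None):
    T=c["world_from_camera"] if T is None else T
    q=(np.atleast_2d(P)-T[:3,3])@T[:3,:3]; u=q[:,:2]/q[:,2:]
    r=(u**2).sum(1,keepdims=True); u=u*(1+c["k1"]*r)
    K=c["mtx"]; return u@np.array([[K[0,0],0],[0,K[1,1]]])+K[:2,2]
def twoview(oa,da,ob,db):
    A=np.c_[da,-db]; t=np.linalg.lstsq(A,ob-oa,rcond=None)[0]
    p,q=oa+da*t[0],ob+db*t[1]; return (p+q)/2,np.linalg.norm(p-q)
E
python3 - <<'E'
import cv2
a=cv2.imread("pics/top0.png");b=cv2.imread("pics/scene0.png")
def z(i,x0,y0,x1,y1,f,n): cv2.imwrite(n,cv2.resize(i[y0:y1,x0:x1],None,fx=f,fy=f,interpolation=cv2.INTER_CUBIC))
z(a,160,180,240,260,7,"pics/top_unit.png")
z(a,240,150,375,250,5.9,"pics/top_press.png")
z(b,240,160,400,280,5,"pics/sc_press.png")
z(b,350,125,435,185,8,"pics/sc_unit.png")
E
```

```text
(no output)
```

View pics/top_unit.png

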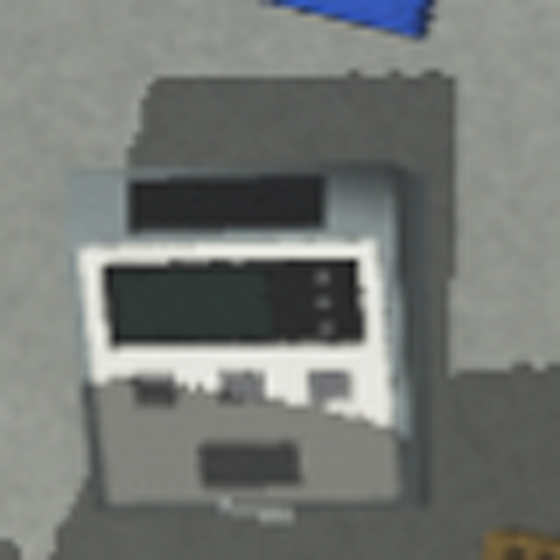

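View pics/top_press.png

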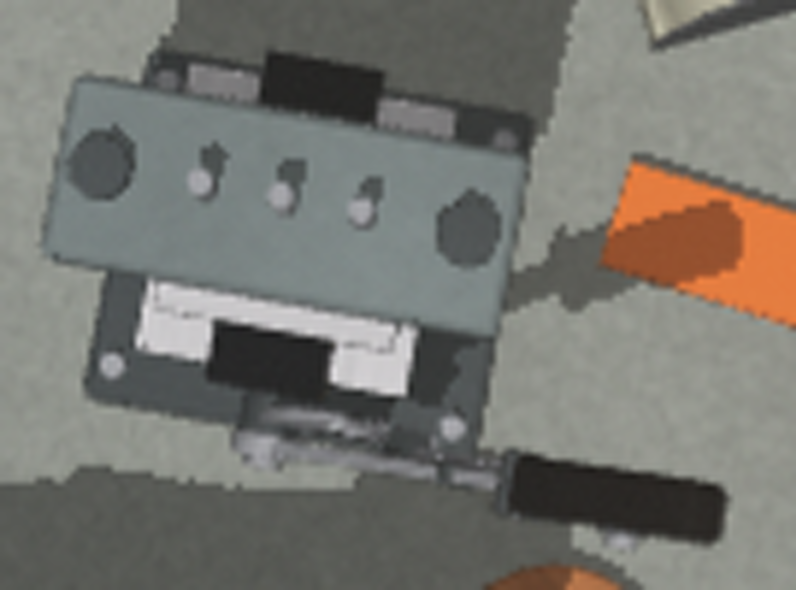

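View pics/sc_press.png

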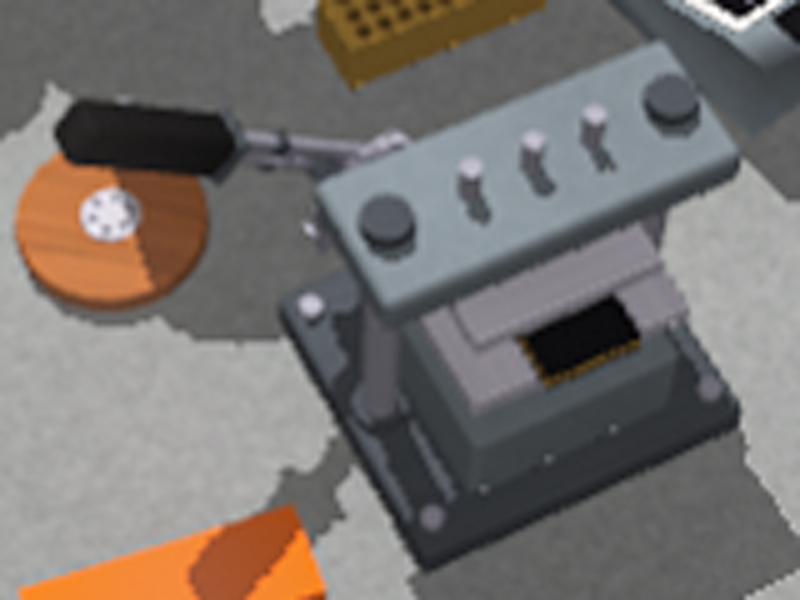

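View pics/sc_unit.png

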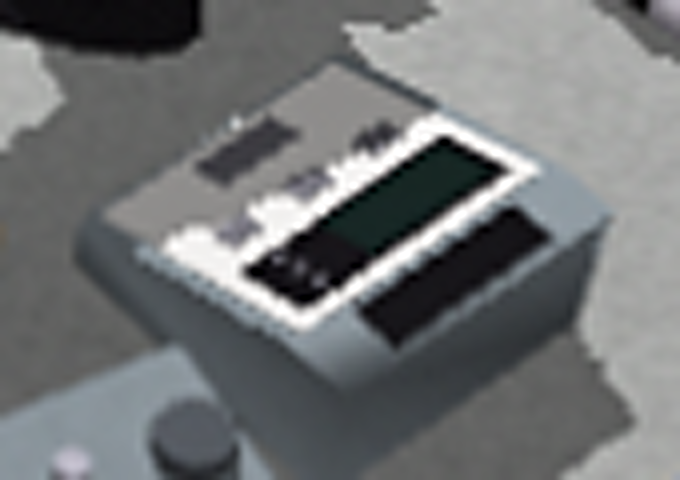

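Run:
```python
from station import manip,status,viewer
from h import *
t=viewer.camera("top");s=viewer.camera("scene")
def T(p):return [(p[0]+.5)/7-.5+160,(p[1]+.5)/7-.5+180]
def S(p):return [(p[0]+.5)/8-.5+350,(p[1]+.5)/8-.5+125]
def TP(p):return [(p[0]+.5)/5.9-.5+240,(p[1]+.5)/5.9-.5+150]
def SP(p):return [(p[0]+.5)/5-.5+240,(p[1]+.5)/5-.5+160]
def tri(a,b,n):
    oa,da=rays(t,a);ob,db=rays(s,b);p,e=twoview(oa,da[0],ob,db[0]);print(n,p.round(4),round(e,4));return p
k=tri(T((249,464)),S((248,150)),"key")
m=tri(T((242,386)),S((308,184)),"mid")
l=tri(T((155,388)),S((376,137)),"left")
r=tri(T((329,385)),S((238,230)),"right")
c=[tri(T(a),S(b),"corner") for a,b in [((80,248),(540,167)),((376,240),(303,328))]]
# unit: fit
print("l-r",np.linalg.norm(l-r),"yaw",np.arctan2(*(l-r)[[0,1]]*[-1,1]),"up",m-k,np.linalg.norm(m-k),np.arctan2((m-k)[2],np.hypot(*(m-k)[:2])))
bl=tri(TP((102,165)),SP((672,98)),"boltL");br=tri(TP((468,228)),SP((386,220)),"boltR")
print("press yaw",np.arctan2(*((bl-br)[[0,1]]*[-1,1])),np.linalg.norm(bl-br))
tri(TP((261,448)),SP((390,148)),"pivot-ish?")
print("button at z .235",onz(t,TP((622,537)),.235))
for z in (.21,.24,.27): print(z,onz(t,[TP((510,480)),TP((725,515))],z).round(4).tolist())
g1=tri(TP((510,482)),SP((232,150)),"grip inner end");g2=tri(TP((722,515)),SP((65,132)),"grip outer end")
print(np.linalg.norm(g1-g2))
```

```text
key [0.4645 0.3942 0.0411] 0.0018
mid [0.5    0.3934 0.0541] 0.0021
left [0.4999 0.4333 0.0547] 0.0026
right [0.4997 0.3534 0.0543] 0.0015
corner [0.5636 0.4613 0.076 ] 0.0018
corner [0.5637 0.3256 0.078 ] 0.0014
l-r 0.07988798410469475 yaw -0.002805276117553316 up [ 0.03552722 -0.00079199  0.0130084 ] 0.03784216123858757 0.3509118657212954
boltL [0.6492 0.1636 0.2428] 0.001
boltR [ 0.6141 -0.0087  0.2438] 0.0028
press yaw -0.20099572825624837 0.175920928791263
pivot-ish? [0.514  0.0923 0.1029] 0.0241
button at z .235 [[ 0.46834244 -0.07589924  0.235     ]]
0.21 [[0.4972, -0.0247, 0.21], [0.4776, -0.1273, 0.21]]
0.24 [[0.4963, -0.0241, 0.24], [0.4772, -0.1241, 0.24]]
0.27 [[0.4954, -0.0234, 0.27], [0.4768, -0.1209, 0.27]]
grip inner end [ 0.4966 -0.0255  0.1877] 0.001
grip outer end [ 0.477  -0.1193  0.2695] 0.0007
0.1259747565805722
```

```bash
cat >> h.py <<'E'
def rot(x,y):
    x=np.array(x,float);x/=np.linalg.norm(x);y=np.array(y,float);y-=x*(x@y);y/=np.linalg.norm(y)
    return R.from_matrix(np.c_[x,y,np.cross(x,y)])
KEY=np.array([.4645,.3942,.0411]);KX=np.array([np.sin(.349),0,-np.cos(.349)])
PIV=np.array([.524,.0994,.085]);HX=np.array([.980,-.199,0]);HX/=np.linalg.norm(HX);LD=np.array([HX[1],-HX[0],0])  # outward
def leverdir(q): a=.70-q; return LD*np.cos(a)+np.array([0,0,np.sin(a)])
E
python3 - <<'E'
from station import manip,status,viewer
from h import *
s=status.read_state();print(R.from_rotvec(s["tool_rot"]).as_matrix().round(3))
for sg in (1,-1):
    q=rot(KX,[0,sg,0]).as_rotvec(); print(sg,manip.inverse_kinematics(KEY-KX*.05,q),manip.inverse_kinematics(KEY,q))
for sg in (1,-1):
    for a,pt in ((0,.0),(.72,.72)):
        d=leverdir(a); x=-np.array([0,0,1])*np.cos(pt)-LD*np.sin(pt)
        p=PIV+.24*d-.0025*HX+x*.0188
        print(sg,a,p.round(3),manip.inverse_kinematics(p,rot(x,sg*HX).as_rotvec()))
E
```

```text
[[-0.     0.293  0.956]
 [-0.     0.956 -0.293]
 [-1.    -0.001 -0.   ]]
1 [ 0.76881408  0.4084777   1.71044076 -0.3391377   0.7961769  -0.59109362] [ 0.74684432  0.50194746  1.70170684 -0.36424112  0.7103399  -0.57348065]
-1 [ 0.76881408  0.4084777   1.71044076 -0.3391377   0.7961769   2.55049903] None
1 0 [ 0.485 -0.08   0.221] [-0.23797973  0.15665298  1.66040679  0.          1.32453289 -0.03764242]
1 0.72 [ 0.476 -0.123  0.066] [-0.66334574  0.52741929  1.73912617  0.65639763  1.31209979 -0.78073406]
-1 0 [ 0.485 -0.08   0.221] None
-1 0.72 [ 0.476 -0.123  0.066] [-0.66334574  0.52741929  1.73912617  0.65639763  1.31209979  2.36085859]
```

Run:
```python
from station import manip,status,viewer
from h import *
q=rot(KX,[0,1,0]).as_rotvec()
manip.command_gripper(0.0,20)
manip.move_pose(KEY-KX*.05,q)
manip.line_to(KEY-KX*.008,velocity=.06)
s=status.read_state();print(s["clock"],s["tcp_pos"],s["force"],s["finger_gap"])
c=viewer.camera("scene");cv2.imwrite("pics/key1.png",cv2.resize(c["frame"][100:220,330:450,::-1],None,fx=5,fy=5,interpolation=cv2.INTER_CUBIC))
c=viewer.camera("wrist");cv2.imwrite("pics/key1w.png",c["frame"][:,:,::-1])
```

```text
3.7667 [0.46184477 0.39427654 0.04883733] [0.05606328 0.2437328  0.25547121] 0.0006001118376956101
```

View pics/key1w.png

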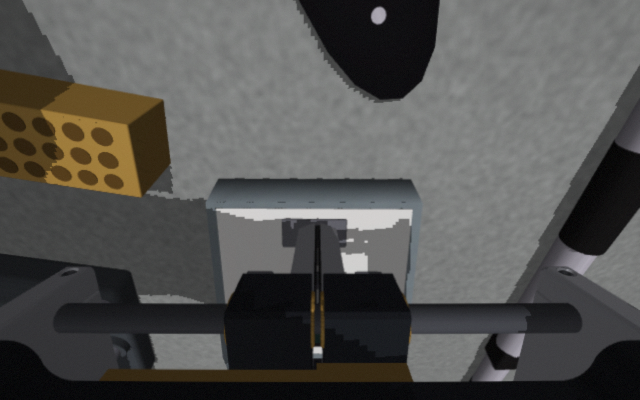

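View pics/key1.png

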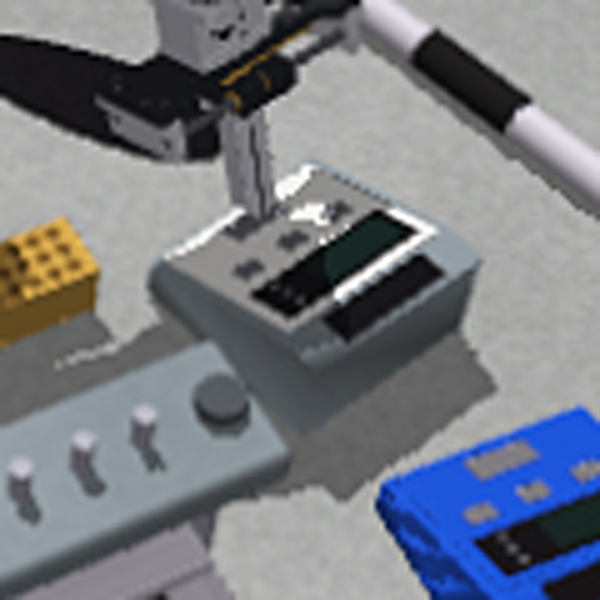

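The wrist view shows the shut fingers (col ≈318) centred over the wide key (cols 282–348), with the small keys clear. I'll press now.

Run:
```python
from station import manip,status,viewer
from h import *
s0=status.read_state()["force"]
hit=manip.line_to(KEY+KX*.008,velocity=.012,stop_force=10)
for i in range(3):
    s=status.read_state();print(hit,s["clock"],s["tcp_pos"],((s["force"]-s0)@-KX).round(2),s["force"]-s0,((s["tcp_pos"]-KEY)@KX).round(4)); manip.dwell(.12)
```

```text
True 4.5417 [0.46374027 0.39427613 0.04346714] 9.96 [-6.27986973 -2.02045633  8.31754532] -0.0025
True 4.6583 [0.46373822 0.39422497 0.04342917] 8.61 [-5.24763162 -1.93910819  7.2535779 ] -0.0024
True 4.775 [0.4637225  0.39425374 0.04343517] 9.51 [-4.53910186 -2.34314381  8.46456692] -0.0025
```

Run:
```python
from station import manip,status,viewer
from h import *
s0=status.read_state()["force"]
hit=manip.line_to(KEY+KX*.004,velocity=.006,stop_force=6)
manip.dwell(.2)
s=status.read_state();print(hit,s["clock"],(s["force"]@-KX).round(2),((s["tcp_pos"]-KEY)@KX).round(4))
c=viewer.camera("wrist");cv2.imwrite("pics/key2w.png",c["frame"][:,:,::-1])
c=viewer.camera("scene");cv2.imwrite("pics/key2.png",cv2.resize(c["frame"][100:220,330:450,::-1],None,fx=5,fy=5,interpolation=cv2.INTER_CUBIC))
```

```text
True 5.4 8.9 -0.0025
```

View pics/key2w.png

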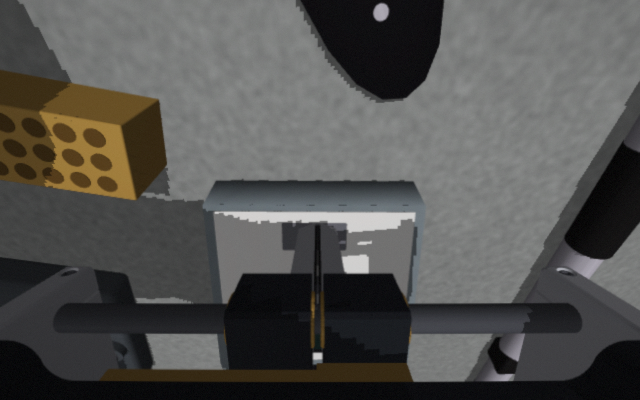

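View pics/key2.png

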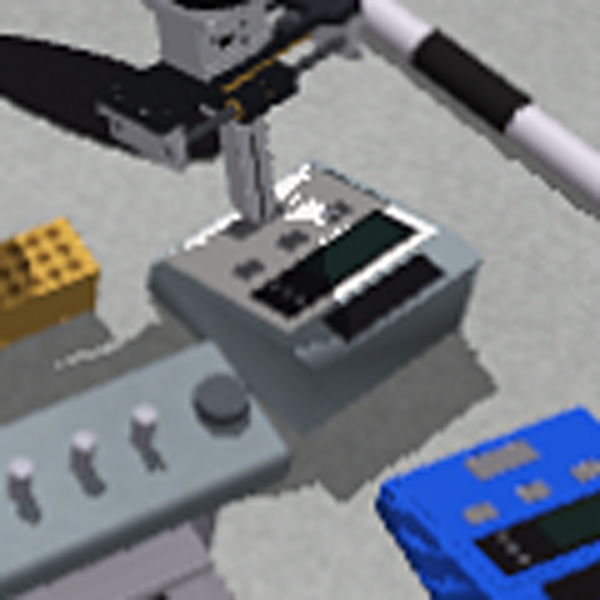

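Run:
```python
from station import manip,status,viewer
from h import *
p=status.read_state()["tcp_pos"]
for d in (.0005,.0005,.0005):
    s=status.read_state(); 
    if s["force"]@-KX>15: break
    hit=manip.line_to(s["tcp_pos"]+KX*d*2,velocity=.01,stop_force=10); manip.dwell(.15)
    s=status.read_state();print(hit,s["clock"],(s["force"]@-KX).round(2),((s["tcp_pos"]-KEY)@KX).round(4))
manip.line_to(KEY-KX*.08,velocity=.12)
manip.command_gripper(.075,20)
# above the grip
q=rot([0,0,-1],HX).as_rotvec()
P=PIV+.24*leverdir(0)-.0025*HX+[0,0,.12]
manip.line_to(KEY+[-.04,-.03,.3],velocity=.25)
manip.move_pose(P,q)
s=status.read_state();print(s["clock"],s["tcp_pos"],s["force"])
c=viewer.camera("wrist");cv2.imwrite("pics/lev1w.png",c["frame"][:,:,::-1])
c=viewer.camera("scene");cv2.imwrite("pics/lev1s.png",c["frame"][:,:,::-1])
```

```text
False 5.9 16.3 -0.0023
10.6167 [ 0.48515848 -0.07927793  0.35948018] [-0.66044037  0.1117727   0.62235174]
```

View pics/lev1w.png

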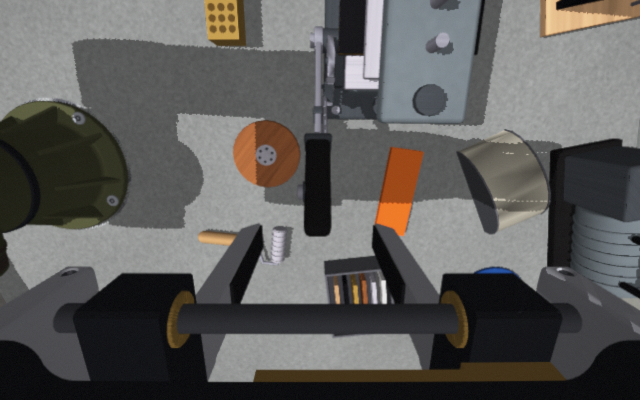

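View pics/lev1s.png

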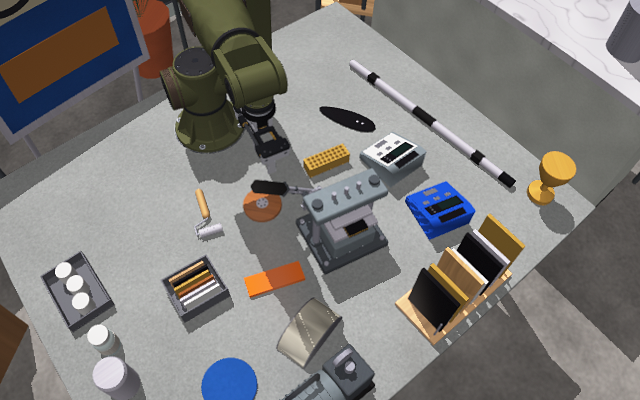

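Run:
```python
from station import manip,status,viewer
from h import *
s=status.read_state();c=viewer.camera("wrist")
f=c["frame"];
cv2.imwrite("pics/lev2w.png",cv2.resize(f[120:250,270:370,::-1],None,fx=4.6,fy=4.6,interpolation=cv2.INTER_CUBIC))
M=np.eye(4);M[:3,:3]=R.from_rotvec(s["tool_rot"]).as_matrix();M[:3,3]=s["tcp_pos"];T=M@c["T_tool_cam"]
g=f.max(2)<45
for r in range(130,242,10):
    x=np.where(g[r,290:345])[0]+290; print(r,x.min() if len(x) else None,x.max() if len(x) else None)
print("proj of expected pts:")
for n,p in (("piv",PIV),("g176",PIV+.176*leverdir(0)),("g240",PIV+.24*leverdir(0)),("btn",PIV+.24*leverdir(0)-.022*HX),("g288",PIV+.288*leverdir(0))): print(n,p.round(4),proj(c,p,T).round(1))
```

```text
130 None None
140 305 329
150 305 329
160 306 329
170 305 329
180 305 329
190 304 330
200 304 330
210 305 329
220 305 330
230 305 329
240 None None
proj of expected pts:
piv [0.524  0.0994 0.085 ] [[319.2  41.5]]
g176 [ 0.4972 -0.0325  0.1984] [[319.5 143.2]]
g240 [ 0.4875 -0.0805  0.2396] [[319.7 192.1]]
btn [ 0.4659 -0.0761  0.2396] [[299.6 192.1]]
g288 [ 0.4802 -0.1165  0.2705] [[319.8 234.6]]
```

View pics/lev2w.png

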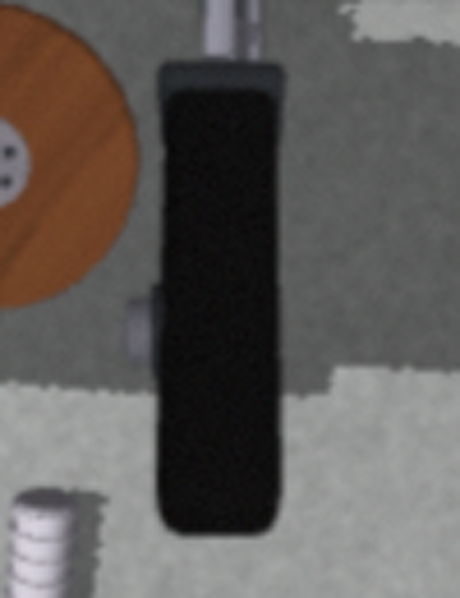

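```bash
cat >> h.py <<'E'
PIV=PIV-.002*HX
def gp(q,off,tilt,r=.24):
    x=np.array([0,0,-1])*np.cos(tilt)-LD*np.sin(tilt)
    return PIV+r*leverdir(q)-off*HX+x*.0188, rot(x,HX).as_rotvec()
def show(s,n=""):
    p=s["tcp_pos"]; Rm=R.from_rotvec(s["tool_rot"]).as_matrix(); h=p-Rm[:,0]*.0188-PIV
    print(n,round(s["clock"],2),"gap",round(s["finger_gap"],4),"F hx/out/z",np.array([s["force"]@HX,s["force"]@LD,s["force"][2]]).round(1),"q",round(.7-np.arctan2(h[2],h@LD),3),"r",round(np.hypot(h[2],h@LD),4),"off",round(-h@HX,4))
E
python3 - <<'E'
from station import manip,status,viewer
from h import *
p,q=gp(0,.004,0)
manip.line_to(p+[0,0,.05],q,velocity=.12)
manip.line_to(p,velocity=.08,stop_force=8); show(status.read_state(),"down")
manip.command_gripper(.0,4); show(status.read_state(),"soft")
c=viewer.camera("wrist");cv2.imwrite("pics/g1w.png",c["frame"][:,:,::-1])
c=viewer.camera("scene");cv2.imwrite("pics/g1s.png",cv2.resize(c["frame"][100:260,200:400,::-1],None,fx=3.7,fy=3.7,interpolation=cv2.INTER_CUBIC))
E
```

```text
down 12.43 gap 0.0749 F hx/out/z [0.1 0.2 0.2] q -0.001 r 0.2403 off 0.0038
soft 13.15 gap 0.0358 F hx/out/z [-5.8  1.3  1.3] q 0.0 r 0.24 off 0.0044
```

View pics/g1w.png

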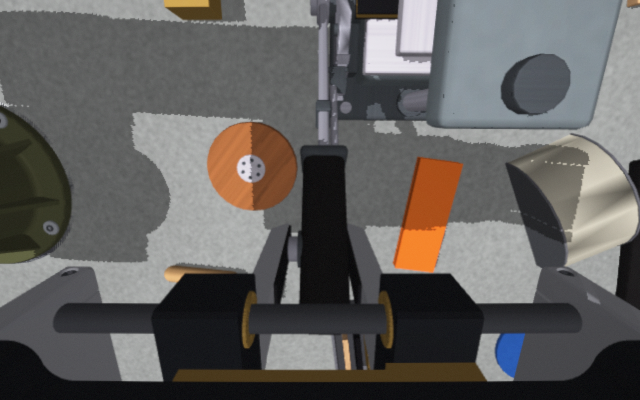

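View pics/g1s.png

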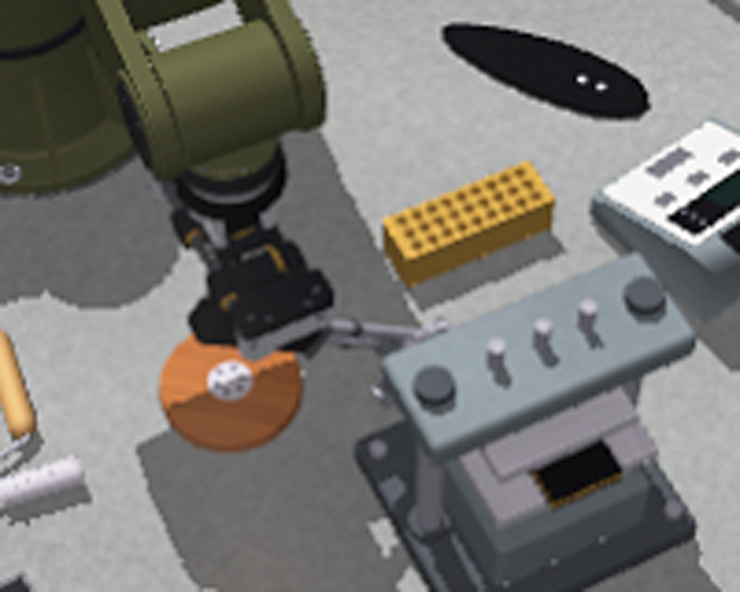

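```bash
cat >> h.py <<'E'
PIV=PIV-.001*HX
E
python3 - <<'E'
from station import manip,status,viewer
from h import *
p,q=gp(0,.004,0); manip.line_to(p,q,velocity=.02); show(status.read_state(),"recentred")
manip.command_gripper(.0,30); show(status.read_state(),"grip30")
for a in (-.025,-.05,-.07):
    p,q=gp(a,.004,0); manip.line_to(p,q,velocity=.03); show(status.read_state(),a)
E
```

```text
recentred 13.5 gap 0.0361 F hx/out/z [ 4.7 -1.4 -2.1] q -0.0 r 0.24 off 0.0035
grip30 13.72 gap 0.0356 F hx/out/z [ 6.8 -1.2 -3.1] q -0.001 r 0.2399 off 0.0034
-0.025 14.07 gap 0.0299 F hx/out/z [ 37.5   0.6 -18.6] q -0.025 r 0.2401 off 0.0006
-0.05 14.42 gap 0.0294 F hx/out/z [ 37.7   1.  -16.8] q -0.049 r 0.2402 off 0.0006
-0.07 14.72 gap 0.0299 F hx/out/z [ 37.5   2.8 -16.5] q -0.069 r 0.2403 off 0.0006
```

Run:
```python
from station import manip,status,viewer
from h import *
p,q=gp(-.07,.0005,0); manip.line_to(p,q,velocity=.02); manip.dwell(.1); show(status.read_state(),"relieved")
c=viewer.camera("wrist");cv2.imwrite("pics/g2w.png",c["frame"][:,:,::-1])
```

```text
relieved 15.15 gap 0.0295 F hx/out/z [ 5.7  8.1 -8.7] q -0.064 r 0.2403 off 0.0003
```

View pics/g2w.png

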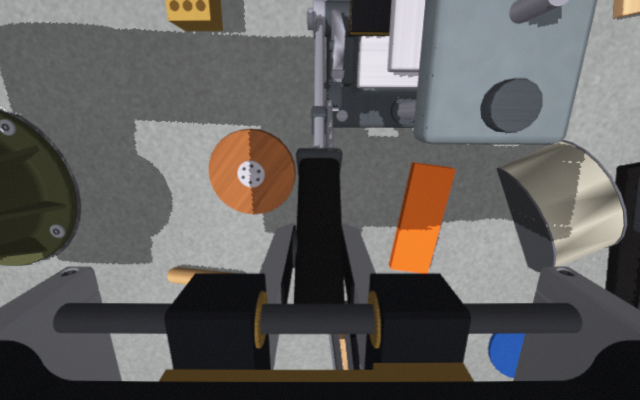

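Run:
```python
from station import manip,status,viewer
from h import *
for a in list(np.arange(-.01,.66,.06))+[.68,.70]:
    p,q=gp(a,.0005,a+.07); manip.line_to(p,q,velocity=.07); s=status.read_state(); show(s,round(a,2))
    if np.linalg.norm(s["force"])>60: print("STOP");break
c=viewer.camera("wrist");cv2.imwrite("pics/g3w.png",c["frame"][:,:,::-1])
c=viewer.camera("scene");cv2.imwrite("pics/g3s.png",cv2.resize(c["frame"][100:260,200:400,::-1],None,fx=3.7,fy=3.7,interpolation=cv2.INTER_CUBIC))
```

```text
-0.01 15.54 gap 0.0298 F hx/out/z [ 5.2  6.8 -9.6] q -0.003 r 0.2402 off 0.0004
0.05 15.88 gap 0.0295 F hx/out/z [  4.8   5.8 -10. ] q 0.056 r 0.2401 off 0.0004
0.11 16.23 gap 0.0295 F hx/out/z [ 5.2  4.  -9.3] q 0.116 r 0.2401 off 0.0004
0.17 16.57 gap 0.03 F hx/out/z [ 3.7  4.1 -9.1] q 0.176 r 0.2402 off 0.0005
0.23 16.91 gap 0.0295 F hx/out/z [ 3.9  2.3 -7.7] q 0.234 r 0.2401 off 0.0005
0.29 17.25 gap 0.0297 F hx/out/z [ 2.8  2.1 -6.1] q 0.292 r 0.2401 off 0.0005
0.35 17.59 gap 0.0298 F hx/out/z [ 0.9  3.2 -5.9] q 0.351 r 0.2401 off 0.0005
0.41 17.93 gap 0.0299 F hx/out/z [-0.2  3.3 -5.6] q 0.41 r 0.2401 off 0.0005
0.47 18.27 gap 0.0298 F hx/out/z [ 0.1  2.7 -6.7] q 0.47 r 0.2401 off 0.0006
0.53 18.62 gap 0.0295 F hx/out/z [-1.4  4.8 -6.2] q 0.53 r 0.2401 off 0.0005
0.59 18.96 gap 0.0294 F hx/out/z [-1.8  5.  -6.1] q 0.59 r 0.24 off 0.0005
0.65 19.3 gap 0.0295 F hx/out/z [-3.4  4.9 -5.8] q 0.649 r 0.24 off 0.0005
0.68 19.55 gap 0.0294 F hx/out/z [-3.4  4.8 -7. ] q 0.679 r 0.24 off 0.0005
0.7 19.8 gap 0.0294 F hx/out/z [-4.1  6.  -6.2] q 0.698 r 0.24 off 0.0005
```

View pics/g3w.png

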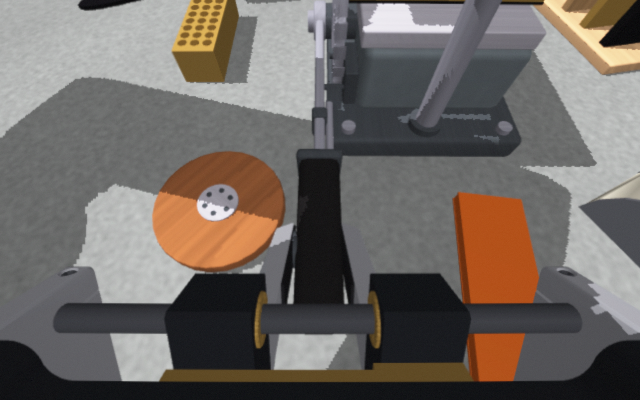

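View pics/g3s.png

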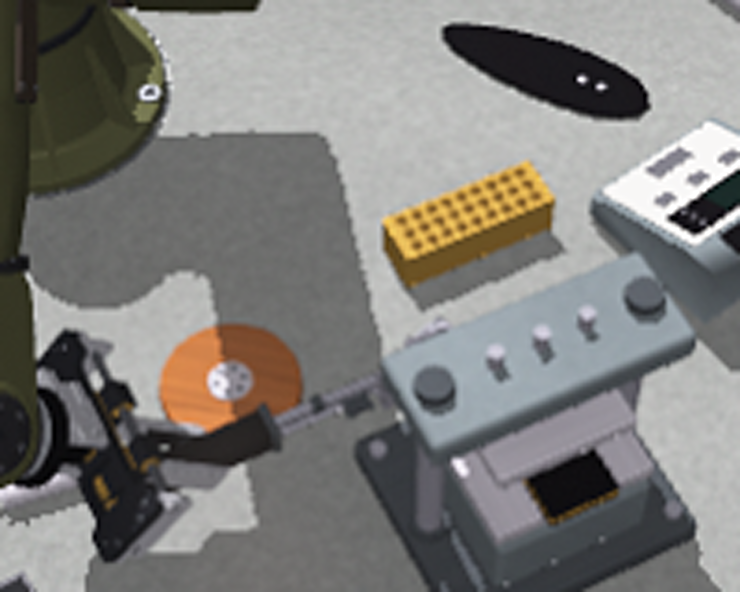

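Run:
```python
from station import manip,status,viewer
from h import *
p,q=gp(.745,.0005,.77); hit=manip.line_to(p,q,velocity=.03,stop_force=12); s=status.read_state(); show(s,hit)
# release in place
manip.command_gripper(.06,30); s=status.read_state(); show(s,"open")
x=R.from_rotvec(s["tool_rot"]).as_matrix()[:,0]
manip.line_to(s["tcp_pos"]-x*.12,velocity=.1); s=status.read_state(); show(s,"away")
for n in("scene","top","wrist"):
    c=viewer.camera(n);f=c["frame"][:,:,::-1]
    cv2.imwrite(f"pics/end_{n}.png",f)
    if n=="scene": cv2.imwrite("pics/end_sz.png",cv2.resize(f[130:290,200:400],None,fx=3.7,fy=3.7,interpolation=cv2.INTER_CUBIC))
```

```text
True 20.17 gap 0.0299 F hx/out/z [-0.9  1.7  4. ] q 0.715 r 0.24 off 0.0006
open 20.82 gap 0.06 F hx/out/z [-0.6 -0.6  0.6] q 0.721 r 0.2405 off 0.0011
away 22.18 gap 0.06 F hx/out/z [-0.7 -0.1  0.1] q 0.456 r 0.3334 off 0.0011
```

View pics/end_wrist.png

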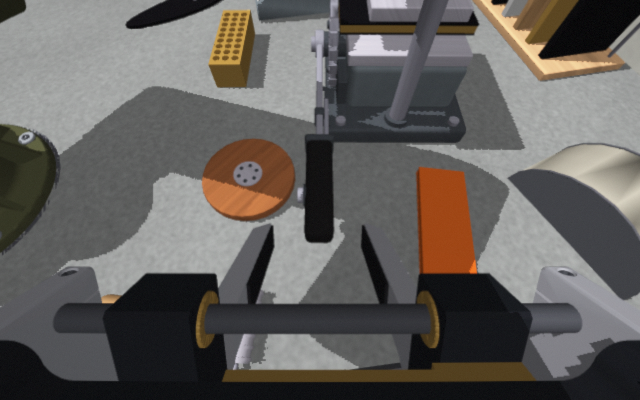

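View pics/end_sz.png

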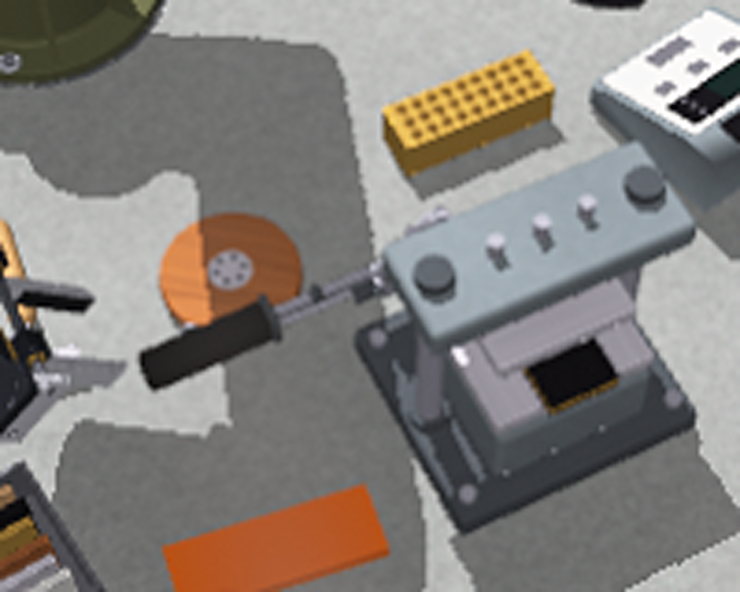

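View pics/end_top.png

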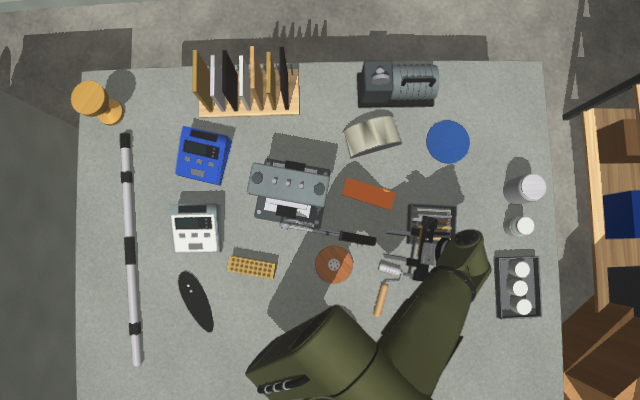

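Run:
```python
from station import manip,status,viewer
from h import *
s=status.read_state(); manip.line_to(s["tcp_pos"]+[0,0,.06],velocity=.12)
c=viewer.camera("scene");t=viewer.camera("top")
S=lambda p:[(p[0]+.5)/3.7-.5+200,(p[1]+.5)/3.7-.5+130]
o,d=rays(c,[S((148,373)),S((270,318))])
for a in (.54,.68,.72): print(a,"end px",[((v+.5-[200,130])*3.7-.5).round(0) for v in proj(c,[PIV+.288*leverdir(a),PIV+.176*leverdir(a)])], proj(t,[PIV+.288*leverdir(a)]).round(1))
# ray vs lever plane
for dd in d:
    k=((PIV-o)@HX)/(dd@HX); h=o+dd*k-PIV; print("r",np.hypot(h[2],h@LD),"q",.7-np.arctan2(h[2],h@LD))
a0=cv2.imread("pics/top0.png");f=t["frame"][:,:,::-1]
def cen(i):
    h=cv2.cvtColor(np.ascontiguousarray(i),cv2.COLOR_BGR2HSV);out=[]
    for x0,y0,x1,y1 in((310,240,358,288),(222,250,282,285)):
        m=(h[y0:y1,x0:x1,1]>110);ys,xs=np.where(m);out+=[xs.mean()+x0,ys.mean()+y0,m.sum()]
    return np.round(out,1)
print(cen(a0),cen(f)); show(status.read_state())
cv2.imwrite("pics/fin_t.png",cv2.resize(f[140:330,220:440],None,fx=3.6,fy=3.1))
cv2.imwrite("pics/fin_s.png",c["frame"][:,:,::-1])
```

```text
0.54 end px [array([139., 338.]), array([271., 295.])] [[376.9 241.2]]
0.68 end px [array([141., 366.]), array([270., 312.])] [[376.2 241.5]]
0.72 end px [array([143., 373.]), array([270., 316.])] [[375.7 241.5]]
r 0.28399890261176075 q 0.7343553509214419
r 0.17644376303346213 q 0.7332024007664754
[333.6 264.1 962.  251.4 266.8 648. ] [333.6 264.1 957.  251.3 266.7 720. ]
 23.07 gap 0.0598 F hx/out/z [ 0.2  0.5 -0.7] q 0.292 r 0.3524 off 0.0013
```

View pics/fin_t.png

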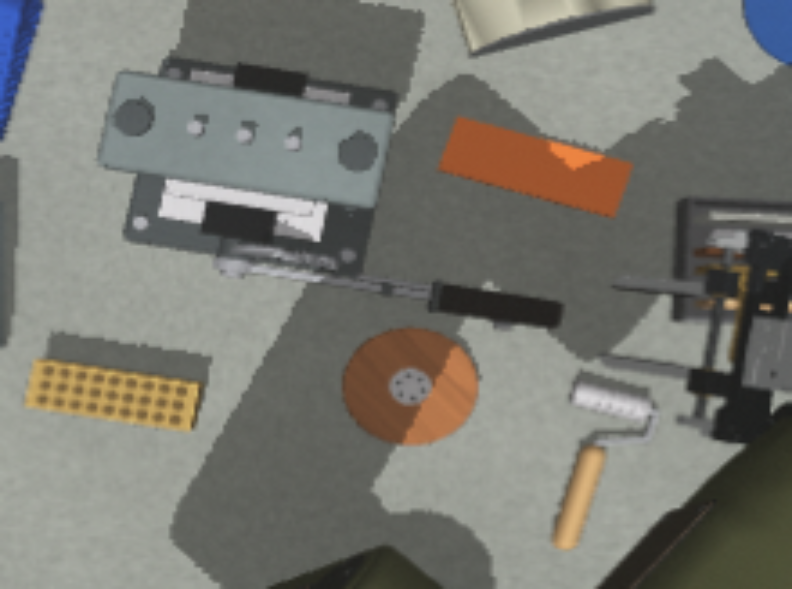

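View pics/fin_s.png

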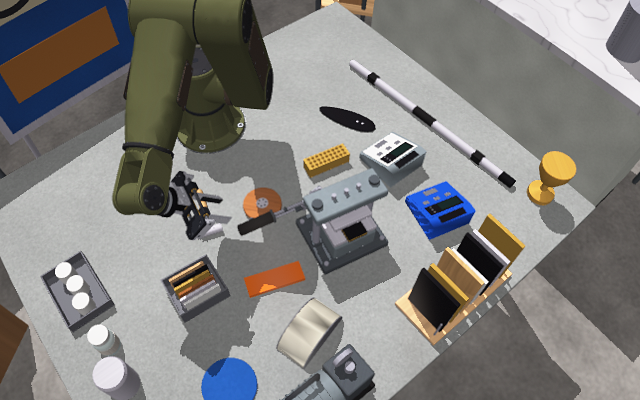

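The views show the lever at its stop (q ≈ 0.72–0.73), the button out, the panel central on the lowered platen, the bystanders unmoved and the arm clear. I'm handing the job in.

```bash
python3 -c "
from station import job
print(job.close_job())"
```

```text
the job is handed in; nothing more can be done
None
```

The press is stopped and open, and the job was handed in after about 23 s; no verdict is reported.

**Stop key:** I pressed it with the shut fingers square to the slope. The force read about 9 N for 0.8 s, then about 16 N. I stayed off the small keys.

**Lever:** I gripped it across the button and lifted it about 0.07 rad. The button was already in by 0.025 rad of lift: the finger opening went from 35.8 mm to 29.9 mm. I then swung the lever down along its arc to the stop, let go and backed off.

**Last checks:**
- **Lever angle:** the scene camera put it at about 0.73 rad, against 0.72 at the stop. The arm stopped on contact at 0.715.
- **Button:** it is visible standing out of the grip again.
- **Panel:** it still looks central on the lowered platen, judged by eye and not measured.
- **Bystanders:** the disc and core block are within 0.1 px of where they started. The roller looks unmoved by eye.
- **Contact:** the force on the tool is about zero, so the arm is touching nothing.

**What disagreed:**
- The key met the fingers about 2.5 mm higher than the two camera views had put it.
- The lever's mid-plane was about 3 mm closer to the operator's side than first estimated; I corrected this from the wrist camera and the contact force.
- As the button gave way, the side force on the tool rose briefly to about 38 N, and I re-centred to relieve it.

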